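# Hold the finish comparator to the turned shaft, label up

### The arm

A 7-joint arm with a two-finger parallel gripper is mounted at the origin on the work surface. World frame = base frame: x ahead of the robot, y to its left, z up, the work surface at z = 0. Lengths are in m, angles in rad, forces in N, time in s.
With the tool pointing down it reaches from about 0.4 to 0.875 m from the base axis. Payload 19.3 kg.
Tool frame: the origin (TCP) lies at the very end of the fingers, on their centre line; the grasp point (between the pads) lies bot.pinch_z behind it (bot.pinch_z is the distance from the TCP to the grasp point, in m); z points along the fingers, y is the line along which they close (so a half turn about z gives the same grasp; the last joint's range is limited). The gripper opens to 85 mm and grips with 20 to 120 N. Pads are 22 mm wide; open, the fingers measure 114 mm over their backs; the gripper's body (76 mm by 85 mm) begins 54 mm behind the grasp point. The pads swing forward as they close: fully open they stand 13 mm farther back than shut.
Start: joints at [-1.367, 0.521, -0.036, 1.599, 0.021, 1.021, -0.113], TCP at [0.169, 0.602, 0.231] pointing down, gripper open.
Joint ranges: [-2.91, 2.91], [-0.3, 2.13], [-1.5, 1.42], [0.17, 2.43], [-1.26, 4.41], [0.16, 1.93], [-2.52, 2.52]. Speed limits (rad/s): [1.89, 1.89, 2.39, 2.39, 3.01, 3.01, 3.01].

### API

Orientations are given as [roll, pitch, yaw] about the fixed x, y, z axes, in that order (R = Rz(yaw) Ry(pitch) Rx(roll)).
In Python, from workcell import bot, grab_frame, ticket gives the robot as it stands.
- The arm moves only by the tool arm_command, never from a script. Its argument "commands" is a list of rows, each a list of 3 entries, a list of its own where there are three numbers: the shift along the world's x, y, z in mm, then the turn about the world's z in rad, then the gripper command: -1 is fully open, 1 is shut, values between are in proportion. In form: [[[tx, ty, tz], roll, fingers], ...]. A call has 1 to 20 rows; each row shifts and turns the commanded pose from where the row before left it; what a row does not reach is not made up. A row lasts 1/10 s, in which the tool goes at most 50 mm and 8.59 degrees, less where a joint would pass 70% of its speed; a pose out of reach is approached as far as the arm can. A call with a gripper value outside its range is refused whole. The fingers move at their own pace and stop on an object; "newtons" is the grip in N (left out, the last holds). Time passes only in rows, so rows that do not move let the fingers close. It gives the time, the measured TCP pose, the force, the opening and the grip force at its end, in the units of the state.
- bot.observe(): the state, without advancing time (a new reading comes with each control period).
- grab_frame(name): name is "scene" or "top" or "wrist"; returns a dict with "image" (400x640x3 uint8, red, green, blue), "vertical_fov" (degrees; the focal length in pixels is half the picture's height over the tangent of half this angle, whatever the lens; pixels are square), "cx", "cy" (the principal point, pixels), "R" (3x3) and "t" (3): a world point X has camera coordinates R X + t. Camera axes: x right, y down, z forward; pixel columns grow to the right and rows downward; lengths in m; the calibration is good to about 2 mm. The wrist camera is an equidistant fisheye: a pixel r from the principal point sees the ray r / f radians off the axis. A picture is of the moment at which its call begins. There is no depth.
- ticket.job_done(): hands the job in; it is judged then, once.
The state is a dict: "clock": time; "qpos": joint angles; "qd": joint speeds; "joint_efforts": joint torques, N m; "position": TCP position; "tool_rot": TCP orientation; "force": force on the tool from outside, world axes, zero at the start; "moment": the same for the moment, N m; "grip_width": finger opening in m; "finger_force": force on a finger pad.
Only numpy, scipy, OpenCV 4.12 (cv2) and the standard library are available. Lean on these libraries where they do the work, as an engineer would, in place of code of your own. Each camera call takes 0.05 s, during which the arm holds its last target. There are 200 camera calls.

### The job

Check the finish of the shaft between the bench centres: take the black comparator plate out of the wooden rack, gripping it only by its pale matt end (the end with the notched corner), never by the dark part with the finish patches. Bring it to the shaft and finish while holding it still there in the gripper: label face up at a slope of about 45 degrees, long side parallel to the shaft, patches just above the bright middle journal, as close as you can easily keep it (a few centimetres). Nothing may touch the shaft or the fixture, and the other things stay where they are.

Things in the scene. Friction and masses are not known exactly. Their poses are not given: they have to be found in the camera images.
- comparator: Finish comparator: flat plate 130 x 55 x 8 mm, about 150 g, upright on a long edge in one of the two rack slots. Origin: middle of its lower long edge (mid-thickness). Own x: along its length to the pale grey matt end; own z: lower to upper edge (up while racked); own -y: normal of the label face (the +y face is plain black and pale).
- matt_end (a point): Where to grip, from above across the 8 mm thickness: at (38, 0, 45) mm in the comparator's frame, 10 mm below its upper edge and clear of the notch; fingertips must stay above the rack's rails. The pale grey matt end is x = +19 to +65 mm of the plate, full height. On its label face only, lower half: a white label with a red stripe.
- notch (a point): Inner corner of the square notch, 12 x 12 mm, cut from the outer upper corner of the matt end (x 53 to 65, z 43 to 55 mm of the comparator). In the rack, whoever looks at the label face has the notched end on the right.
- comparator_patches: The black part of the comparator, fixed to it: x = -65 to +19 mm of the plate, full height and thickness, with five grey finish patches on the label face. Not to be touched by the gripper. Origin: middle of its lower edge, axes as the comparator's.
- patches_mid (a point): Centre of the row of patches, on the label face of the comparator: at (-23, -4, 27.5) mm in the comparator's frame.
- rack: Fixed wooden rack with two straight slots along its own x, at y = -35 and +35 mm. Base 140 x 124 x 8 mm; the plates stand on the base, 8 mm above the bench, between rails 120 mm long that rise 16 mm above it (24 mm above the bench); slots 10 mm wide, open at top and ends. Origin: centre of its underside. It may be turned either way about.
- centres: Fixed bench centres, a green cast bed 380 x 110 x 44 mm with two stocks that hold the shaft; lies roughly lengthwise away from the robot. Origin: centre of its underside; own y runs along the shaft axis, 110 mm above the bench. Stocks: y = +-143 to +-189 mm (wheels out to 210), 135 mm high, 90 mm wide; one clamp lever each, out to x = +76, z below 64 mm.
- shaft: Turned steel shaft 240 mm long between the centres, along the centres' y, free to spin. Bright journal 40 mm in diameter over the middle 80 mm, darker collars 46 mm in diameter and 45 mm long on both sides of it, then 26 mm diameter ends. Origin: on the axis at mid-length.
- journal (a point): Middle of the bright journal, on the shaft's axis, 110 mm above the bench; axes as the centres'.
- blue_comparator: Bystander: the other comparator, same size, blue instead of black, pale end without notch or label, in the other slot of the rack, 70 mm away. Origin and axes as the comparator's.
- micrometer: Bystander: cream and steel outside micrometer, about 50 x 155 x 17 mm, lying on the bench between rack and fixture. Origin: underside, at its jaws.
- bushing: Bystander: brass bushing 44 mm in diameter, 30 mm high, standing on the bench between rack and fixture. Origin: centre of its underside.
- chuck_key: Bystander: dark steel T-shaped chuck key, 100 x 130 x 16 mm, lying on the bench between rack and fixture. Origin: underside, at the T.
Not all that is in view belongs to the job. What is shaped like the comparator but pink or yellow is not meant. What is meant by the rack is not yellow, and is the larger of those in its own colour.

How it is judged:
By the outcome, as a careful person would: the job done as asked, in the order asked, and still so for the second after the job is handed in, while the arm keeps its last pose, push and grip.
It also fails if it takes over 35 s, if anything falls off the work surface, if the arm or the gripper's body presses on something with over 40 N, if the wrist force passes 120 N, or if a joint passes its speed limit or range.

## Working session

There is one attempt and no reset: what is moved stays moved. The work goes in short steps, Python scripts to look and compute and a tool call to move; the robot and the scene stay as the last step left them, time stands still between calls to the robot, and variables do not carry over. Pictures are saved under pics/ and viewed, at most 10 in all, crops included, and the job is handed in when it is done.

Besides the shell and the picture viewer there is one more tool, called after ">>>" by a JSON object that holds its "name" and its "arguments". arm_command: Moves the arm, as the interface text tells. Its arguments: {"type":"object","properties":{"commands":{"type":"array"},"newtons":{"type":"number"}},"required":["commands"]}

```bash
ls; mkdir -p pics; cat > h.py <<'E'
import numpy as np, cv2
from workcell import bot, grab_frame, ticket
def save(n,fn):
    f=grab_frame(n); cv2.imwrite('pics/'+fn+'.png',f['image'][:,:,::-1])
    np.savez('pics/'+fn+'.npz',**{k:np.array(f[k]) for k in f}); return f
def load(fn): return np.load('pics/'+fn+'.npz')
def ray(f,u,v,fish=False):
    F=200/np.tan(np.radians(float(f['vertical_fov']))/2)
    d=np.array([u-float(f['cx']),v-float(f['cy'])])
    if fish:
        r=np.hypot(*d); th=r/F; c=np.array([*(d/r*np.sin(th)),np.cos(th)]) if r>0 else np.array([0,0,1.])
    else: c=np.array([*(d/F),1.])
    R=np.array(f['R']);t=np.array(f['t'])
    return -R.T@t, R.T@c
def onz(f,u,v,z,fish=False):
    o,d=ray(f,u,v,fish); return o+d*(z-o[2])/d[2]
def proj(f,X,fish=False):
    F=200/np.tan(np.radians(float(f['vertical_fov']))/2)
    c=np.array(f['R'])@np.array(X)+np.array(f['t'])
    if fish:
        r=np.hypot(c[0],c[1]);th=np.arctan2(r,c[2]);p=c[:2]/r*th*F
    else: p=c[:2]/c[2]*F
    return p+[float(f['cx']),float(f['cy'])]
def tri(*rs):
    A=0;b=0
    for o,d in rs:
        d=d/np.linalg.norm(d);P=np.eye(3)-np.outer(d,d);A=A+P;b=b+P@o
    return np.linalg.solve(A,b)
E
python3 - <<'E'
from h import *
for n in ('scene','top','wrist'):
    f=save(n,n+'1'); print(n,f['vertical_fov'],-np.array(f['R']).T@np.array(f['t']))
s=bot.observe();print(s['position'],s['tool_rot'],bot.pinch_z,s['grip_width'],s['clock'])
a=[cv2.imread(f'pics/{n}1.png') for n in('scene','top')]
cv2.imwrite('pics/both.png',cv2.resize(np.vstack(a),(640,800))[:, :])
E
```

```text
pics
scene 46.35867765698292 [ 1.2278483  -0.3665582   1.01047444]
top 56.954631065147886 [0.4995698  0.09089316 1.20591227]
wrist 65.70646984690485 [0.10099088 0.62056164 0.37319887]
[0.16897068 0.60146747 0.23086871] [-3.14072664e+00  7.60712849e-05  2.86780625e+00] 0.0187 0.08543136374950598 0.15
```

View pics/top1.png

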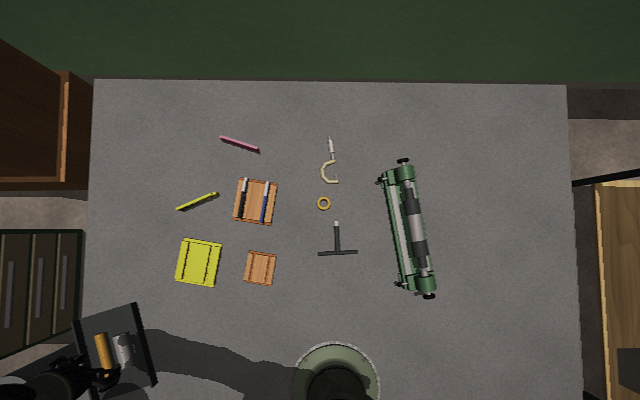

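View pics/scene1.png

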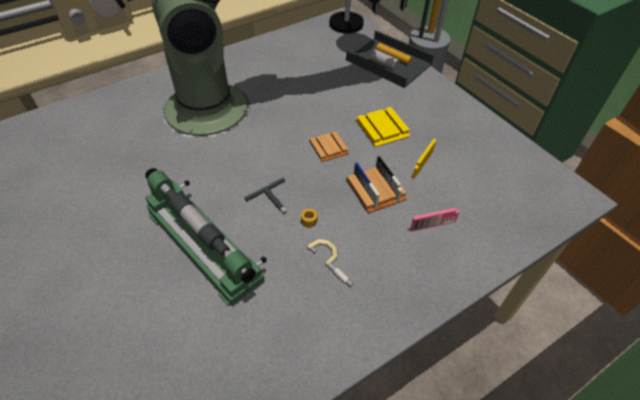

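The top view shows the robot base at the bottom and world x pointing up. The candidates are:
- **Racks:** the larger wooden rack at top (255,200), a smaller wooden one at (260,267) and a yellow one at (198,262). The larger wooden one fits.
- **Plates:** black at (240,198) and blue at (266,200) in the rack, with pink at (240,144) and yellow at (197,201) lying loose. The black one fits.

I'll confirm this with an enlarged crop.

```bash
python3 - <<'E'
from h import *
a=cv2.imread('pics/top1.png')[170:232,220:290];b=cv2.imread('pics/scene1.png')[145:220,335:415]
c=cv2.imread('pics/top1.png')[150:305,370:445]
r=lambda x:cv2.resize(x,(int(x.shape[1]*590/x.shape[0]),590),interpolation=cv2.INTER_CUBIC)
s=lambda x:cv2.resize(x,(400,int(x.shape[0]*400/x.shape[1])),interpolation=cv2.INTER_CUBIC)
A=s(a);B=s(b);h=max(A.shape[0],B.shape[0])
p=lambda x:cv2.copyMakeBorder(x,0,h-x.shape[0],0,0,0)
cv2.imwrite('pics/crop1.png',np.hstack([p(A),p(B)]));print(A.shape,B.shape)
f=load('top1')
for u,v in((240,198),(266,200),(255,200),(415,230)): print(onz(f,u,v,.05))
E
```

```text
(354, 400, 3) (375, 400, 3)
[0.59517436 0.29877314 0.05      ]
[0.58923415 0.217574   0.05      ]
[0.5890908  0.25191535 0.05      ]
[ 0.49647346 -0.25112747  0.05      ]
```

View pics/crop1.png

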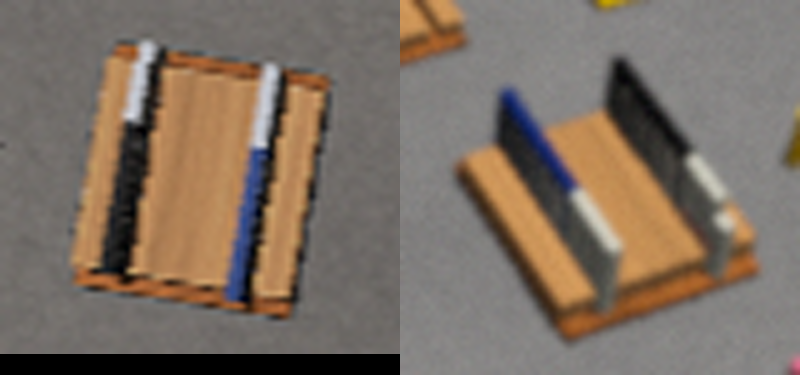

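The crop confirms it. The black plate has a pale, notched end pointing away from the robot (top ≈(244,185)) and sits in the left slot of the larger wooden rack. The blue plate without a notch is in the right slot. Next I'll compute rough poses and hover over the matt end.

```bash
python3 - <<'E'
from h import *
f=load('top1')
c=lambda x,y:(220+x/5.714-.4,170+y/5.714-.4)
print('matt top',onz(f,*c(138,85),.063))
e1=[onz(f,*c(115,50),.024),onz(f,*c(75,280),.024)]
e2=[onz(f,*c(328,85),.024),onz(f,*c(290,310),.024)]
for e in(e1,e2): d=e[0]-e[1]; print(e,np.degrees(np.arctan2(d[1],d[0])))
# shaft: bright/dark ends along the axis
for u,v in((401,165),(430,290),(414,228)): print(onz(f,u,v,.11))
s=bot.observe();print(s['tool_rot'],s['qpos'])
im=f['image'][150:305,370:450]
cv2.imwrite('pics/crop2.png',cv2.resize(im[:,:,::-1],None,fx=3.8,fy=3.8,interpolation=cv2.INTER_CUBIC))
E
```

```text
matt top [0.63628011 0.28562116 0.063     ]
[array([0.66068753, 0.30548792, 0.024     ]), array([0.53138848, 0.3252904 , 0.024     ])] -8.707333896879733
[array([0.64150855, 0.1857703 , 0.024     ]), array([0.51499851, 0.20560666, 0.024     ])] -8.911236014353644
[ 0.69241932 -0.19450325  0.11      ]
[ 0.32035808 -0.27454534  0.11      ]
[ 0.50257872 -0.23048132  0.11      ]
[-3.14072664e+00  7.60712849e-05  2.86780625e+00] [-1.36719401  0.52187535 -0.03630844  1.59985065  0.02120944  1.02112113
 -0.1127598 ]
```

View pics/crop2.png

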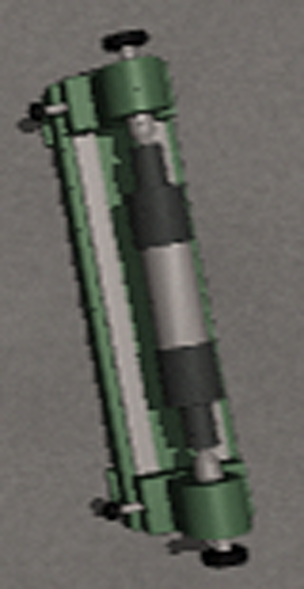

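The shaft journal is at crop (177,295), i.e. top-view pixel ≈(416,227). Its axis runs from crop (145,125) to (207,465), and the clamp levers are on the +y side. Next I'm moving to hover above the matt end with the yaw aligned.

>>> {"name": "arm_command", "arguments": {"commands": [[[36,-24,-4],0.01,-1],[[36,-24,-4],0.01,-1],[[36,-24,-4],0.01,-1],[[36,-24,-4],0.01,-1],[[36,-24,-4],0.01,-1],[[36,-24,-4],0.01,-1],[[36,-24,-4],0.01,-1],[[36,-24,-4],0.01,-1],[[36,-24,-4],0.01,-1],[[36,-24,-4],0.01,-1],[[36,-24,-4],0.01,-1],[[36,-24,-4],0.01,-1],[[31,-28,-7],0,-1],[[0,0,0],0,-1]], "newtons": 40}}

```text
clock: 1.55
position: [0.6357, 0.2793, 0.1747]
tool_rot: [-3.138, 0.001, 2.981]
force: [-1.5, -0.6, -0.3]
grip_width: 0.0851
finger_force: 0.0
```

```bash
python3 - <<'E'
from h import *
f=save('wrist','w2')
s=bot.observe();print(s['clock'],s['position'],s['tool_rot'],s['qpos'],s['force'])
g=load('top1')
for c in((177.5,295),(145,125),(207,465)): print(onz(g,370+c[0]/3.8-.4,150+c[1]/3.8-.4,.115))
E
```

```text
1.6 [0.63362168 0.28237421 0.17506796] [-3.13963238e+00 -4.35891444e-04  2.98332532e+00] [-5.06197463e-01  6.89269052e-01  1.63754484e-03  1.44917891e+00
  2.78386178e-04  1.00469568e+00  9.07446985e-01] [-0.45656717  0.90637545  0.42046074]
[ 0.50485768 -0.23597746  0.115     ]
[ 0.63863055 -0.21274457  0.115     ]
[ 0.37348014 -0.2564502   0.115     ]
```

View pics/w2.png

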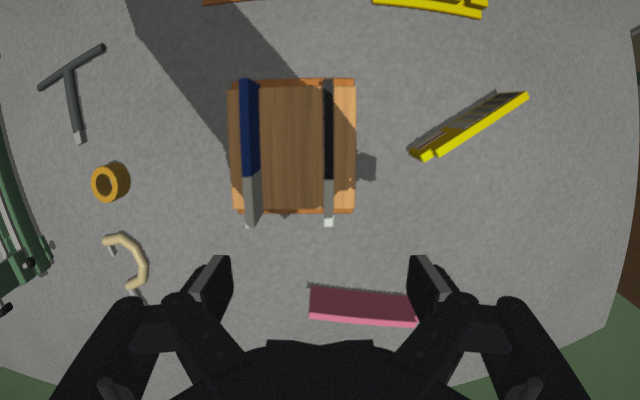

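The wrist view (image up = towards the robot) shows the black plate's upper edge at u≈328. Its black end is at row ≈80, the black/pale boundary at row ≈179 and the notch step at row ≈218. The blue plate is at u≈248.

```bash
python3 - <<'E'
from h import *
f=load('w2'); im=f['image']
cam,ax=ray(f,320,200,True);print(cam,ax)
# profile across plate
for v in(100,140,165,190,205,215,223): print(v,im[v,318:340].mean(1).astype(int))
print(im[74:86,328].mean(1).astype(int));print(im[172:232,328].mean(1).astype(int))
for u,v in((328,80),(328,179),(328,218)): print(onz(f,u,v,.063,True))
E
```

```text
[0.56592643 0.29100078 0.31704791] [ 0.26053132 -0.04450562 -0.96443905]
100 [ 84  84  83  75  57  41  30  22  24  24  19  24  21  22  32  68 128 146
 150 152 155 158]
140 [82 84 83 78 71 61 47 22 20 19 19 19 27 24 21 53 71 82 85 83 86 83]
165 [83 84 85 83 77 70 54 15 20 19 17 24 15 15 24 49 71 83 85 86 85 84]
190 [ 82  82  85  83  82  92 105 106 109 109 110 110 110 110 107 100  88  80
  85  84  99 100]
205 [ 83  87  89  83  81  92 105 107 110 109 109 111 109 111 110 121 136 149
 153 151 153 152]
215 [132 130 131 134 131 123 110 107 109 110 109 110 109 109 123 146 144 129
 128 131 130 130]
223 [128 128 132 132 133 152 178 199 207 208 207 209 208 207 188 157 135 132
 132 132 131 132]
[131 132 129 113  87  72  60  59  63  60  60  59]
[ 20  18  17  18  20  16  26  63  90 106 110 109 111 110 108 108 110 108
 110 111 110 110 111 110 111 111 111 109 110 110 109 109 109 109 110 110
 109 109 109 108 108 109 108 109 110 120 169 198 209 208 208 207 207 200
 179 148 130 131 130 131]
[0.53659756 0.30163791 0.063     ]
[0.6176367  0.28878565 0.063     ]
[0.65159798 0.28353997 0.063     ]
```

The scale checks out (84 and 34 mm spans), and the plate yaw is −9°. The grip point is ≈(0.636, 0.286). I'll go down with the fingers half open, stopping short to check.

>>> {"name": "arm_command", "arguments": {"commands": [[[2,3,0],0,0],[[0,0,-10],0,0],[[0,0,-25],0,0],[[0,0,-25],0,0],[[0,0,-20],0,0],[[0,0,-10],0,0],[[0,0,0],0,0],[[0,0,0],0,0]]}}

```text
clock: 2.4
position: [0.6341, 0.2893, 0.087]
tool_rot: [3.141, 0.001, 2.988]
force: [0.1, 0.4, 0.7]
grip_width: 0.0429
finger_force: 0.0
```

```bash
python3 - <<'E'
from h import *
f=save('wrist','w3')
s=bot.observe();print(s['clock'],s['position'],s['tool_rot'],s['grip_width'])
p=np.array([.636,.286]);ex=np.array([.988,-.156])
for x in(-65,19,53): print(x,proj(f,[*(p+ex*(x-38)/1000),.063],True))
print('pinch',proj(f,s['position']+np.array([0,0,.0187]),True),proj(f,[.636,.286,.063],True))
im=f['image'];cv2.imwrite('pics/w3c.png',cv2.resize(im[80:400,160:480,::-1],(600,600)))
E
```

```text
2.45 [0.63437623 0.28924288 0.08736077] [3.14071660e+00 1.13603045e-03 2.98813764e+00] 0.04287190471474111
-65 [314.99970007  62.01658705]
19 [314.78478282 214.51314734]
53 [314.89019109 267.99762545]
pinch [320.00274271 278.95456106] [314.83419475 245.37382719]
```

View pics/w3c.png

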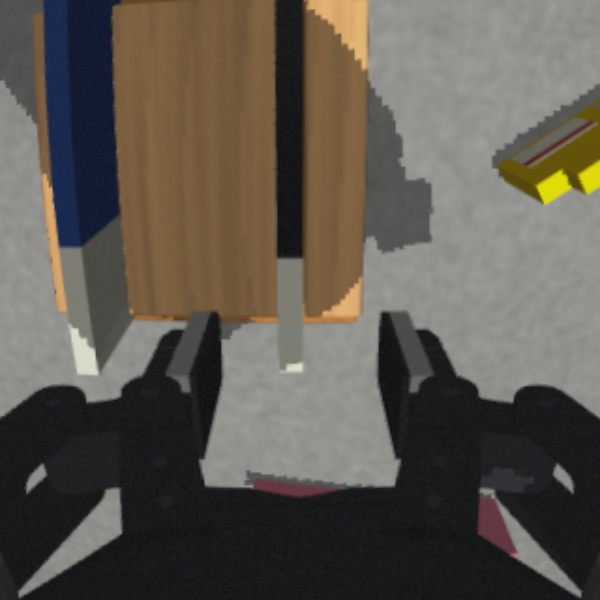

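The plate is between the pads at u≈315, 3 mm off the finger centre line, and its boundary is at row ≈218. I'll correct by (+3,−3), lower and grip.

>>> {"name": "arm_command", "arguments": {"commands": [[[3,-3,0],0.0,0],[[0,0,-20],0,0],[[0,0,-20],0,0],[[0,0,-11],0,0],[[0,0,0],0,0.5],[[0,0,0],0,1],[[0,0,0],0,1],[[0,0,0],0,1],[[0,0,0],0,1],[[0,0,0],0,1]], "newtons": 60}}

```text
clock: 3.45
position: [0.6377, 0.2859, 0.0365]
tool_rot: [3.141, 0.001, 2.988]
force: [-0.9, -0.5, 7.9]
grip_width: 0.0071
finger_force: 60.4
```

Gripped with the pads at 7 mm and 60 N. I'll lift straight out.

>>> {"name": "arm_command", "arguments": {"commands": [[[0,0,8],0,1],[[0,0,15],0,1],[[0,0,20],0,1],[[0,0,25],0,1],[[0,0,30],0,1],[[0,0,35],0,1],[[0,0,40],0,1],[[0,0,40],0,1]]}}

```text
clock: 4.25
position: [0.6367, 0.2855, 0.2513]
tool_rot: [3.141, 0.001, 2.988]
force: [0.6, 0.6, -1.4]
grip_width: 0.007
finger_force: 59.3
```

```bash
python3 - <<'E'
from h import *
s=bot.observe();print(s['clock'],s['position'],s['tool_rot'],s['qpos'],s['grip_width'],s['force'],s['moment'])
print([a for a in dir(bot) if a[0]!='_'])
E
```

```text
4.25 [0.63669095 0.28554951 0.25129911] [3.14112583e+00 5.69071609e-04 2.98779487e+00] [-0.50968829  0.62607116  0.00545656  1.36201958 -0.0035211   1.15277553
  0.9131591 ] 0.006993663391317561 [ 0.58295076  0.55782049 -1.41763651] [ 0.03354972 -0.07613221  0.03737849]
['IKError', 'observe', 'pinch_z']
```

The interface's rows only give shifts and yaw, with no tilt. However, joint 6 must hit its limit high up or far out, so I'll check how the arm behaves there, moving in free air.

>>> {"name": "arm_command", "arguments": {"commands": [[[0,0,40],0,1],[[0,0,45],0,1],[[0,0,45],0,1],[[0,0,45],0,1],[[0,0,45],0,1],[[0,0,45],0,1],[[0,0,45],0,1],[[0,0,45],0,1],[[0,0,45],0,1]]}}

```text
clock: 5.15
position: [0.6235, 0.2788, 0.6063]
tool_rot: [3.122, 0.028, 2.986]
force: [-1.0, 0.4, -1.7]
grip_width: 0.0067
finger_force: 59.4
```

```bash
python3 - <<'E'
from h import *
s=bot.observe();print(s['clock'],s['position'],s['tool_rot'],s['qpos'],s['grip_width'],s['force'])
E
```

```text
5.15 [0.62354004 0.27877831 0.60625024] [3.12161811 0.02757247 2.98574443] [-0.61791288  0.57438439  0.31390903  0.61610437 -0.18467024  1.93367503
  0.99136009] 0.006702039188753531 [-1.02558383  0.38212424 -1.74116012]
```

Joint 6 reached its limit, and a tilt of about 2° appeared. I'll push a little further, then retreat and see whether the tilt persists in the commanded pose.

>>> {"name": "arm_command", "arguments": {"commands": [[[0,0,30],0,1],[[0,0,30],0,1],[[0,0,30],0,1],[[0,0,0],0,1]]}}

```text
clock: 5.55
position: [0.5995, 0.2674, 0.6527]
tool_rot: [3.086, 0.081, 2.983]
force: [0.1, -0.3, -0.8]
grip_width: 0.0071
finger_force: 59.4
```

>>> {"name": "arm_command", "arguments": {"commands": [[[0,0,-40],0,1],[[0,0,-45],0,1],[[0,0,-45],0,1],[[0,0,-45],0,1],[[0,0,0],0,1]]}}

```text
clock: 6.05
position: [0.5987, 0.268, 0.4701]
tool_rot: [3.096, 0.068, 2.984]
force: [-0.1, 0.7, -0.3]
grip_width: 0.0068
finger_force: 59.1
```

```bash
python3 - <<'E'
from h import *
s=bot.observe();print(s['clock'],s['position'],s['tool_rot'],s['qpos'],s['grip_width'],s['force'])
E
```

```text
6.05 [0.59872357 0.26799378 0.47008167] [3.09577135 0.06829193 2.98399628] [-0.70823453  0.41016153  0.31310389  1.21172561 -0.12473077  1.45566636
  0.99933074] 0.006813112517875732 [-0.09801403  0.72717957 -0.30349729]
```

The tilt persists after the retreat, about 4.7°. So pushing against the joint-6 limit adds retained outward tilt, which makes 45° reachable. With the present grip the label would need q7≈3.05 (limit 2.52), while gripping half a turn round would make it fine. I'll fit a kinematic model from the readings to check the plan.

```bash
cat > kin.py <<'E'
import numpy as np
from scipy.spatial.transform import Rotation as Ro
from scipy.optimize import least_squares
lo=np.array([-2.91,-.3,-1.5,.17,-1.26,.16,-2.52]);hi=np.array([2.91,2.13,1.42,2.43,4.41,1.93,2.52])
D=[([.16897,.60147,.23087],[-3.14073,.00008,2.86781],[-1.36719,.52188,-.03631,1.59985,.02121,1.02112,-.11276]),
([.63669,.28555,.25130],[3.14113,.00057,2.98779],[-.50969,.62607,.00546,1.36202,-.00352,1.15278,.91316]),
([.63362,.28237,.17507],[-3.13963,-.00044,2.98333],[-.50620,.68927,.00164,1.44918,.00028,1.00470,.90745]),
([.62354,.27878,.60625],[3.12162,.02757,2.98574],[-.61791,.57438,.31391,.61610,-.18467,1.93368,.99136]),
([.59872,.26799,.47008],[3.09577,.06829,2.98400],[-.70823,.41016,.31310,1.21173,-.12473,1.45567,.99933])]
rz=lambda a:Ro.from_euler('z',a);ry=lambda a:Ro.from_euler('y',a)
def fk(q,p,s):
    h,L1,L2,t,c1,c7=p[:6]
    A=rz(s[0]*q[0]+c1)*ry(q[1]);x=np.array([0,0,h])+A.apply([0,0,L1])
    B=A*rz(s[1]*q[2])*ry(q[3]);x=x+B.apply([0,0,L2])
    C=B*rz(s[2]*q[4])*ry(q[5])*rz(s[3]*q[6]+c7);return x+C.apply([0,0,t]),C
def res(p,s):
    o=[]
    for x,e,q in D:
        X,C=fk(q,p,s);o+=list((X-x)*3)+list((C.inv()*Ro.from_euler('xyz',e)).as_rotvec())
    return o
if __name__=='__main__':
    import itertools
    best=None
    for s in itertools.product((1,-1),repeat=4):
        for c7 in(0,1.5,3,-1.5):
            r=least_squares(res,[.36,.53,.43,.36,-.1,c7],args=(s,))
            if best is None or r.cost<best[0]: best=(r.cost,s,r.x)
    print(best)
    np.savez('kin.npz',p=best[2],s=best[1])
E
python3 kin.py
cat > ik.py <<'E'
from kin import *
k=np.load('kin.npz');p,s=k['p'],k['s']
def ik(x,C,q0s=None,n=40):
    best=None;rng=np.random.default_rng(0)
    for i in range(n):
        q0=q0s if (i==0 and q0s is not None) else rng.uniform(lo,hi)
        f=lambda q:np.r_[(fk(q,p,s)[0]-x)*3,(fk(q,p,s)[1].inv()*C).as_rotvec(),1e-3*(q-(lo+hi)/2)]
        r=least_squares(f,q0,bounds=(lo+.03,hi-.03))
        if best is None or r.cost<best[0]: best=(r.cost,r.x,np.abs(r.fun[:6]).max())
    return best
def plate_tool(labaz,slope,grip):
    # tool rotation: tool z = down-slope (-own z); own x along az labaz+90, label normal -own y; grip=-1: label=-tool y, +1: label=+tool y
    a=np.radians(labaz);t=np.radians(slope)
    n=np.array([np.cos(a)*np.sin(t),np.sin(a)*np.sin(t),np.cos(t)])  # label normal, slope from horizontal
    ox=np.array([-np.sin(a),np.cos(a),0]);oz=np.cross(ox,-n)
    ty=grip*n;tz=-oz;tx=np.cross(ty,tz);return Ro.from_matrix(np.c_[tx,ty,tz]),ox,n,oz
if __name__=='__main__':
    J=np.array([.505,-.236,.11])
    for az in(-78,102):
        for g in(-1,1):
            C,ox,n,oz=plate_tool(az,45,g)
            P=J+[0,0,.06]           # patches mid
            G=P-.004*n+.061*ox+.0175*oz; T=G-.0187*oz
            b=ik(T,C,n=12);print(az,g,T.round(3),C.as_euler('xyz').round(3),b[2].round(4),b[1].round(2))
E
python3 ik.py
```

```text
(np.float64(0.00024698402677666905), (-1, -1, -1, -1), array([ 0.30529219,  0.5228898 ,  0.42771779,  0.30345967, -0.08695606,
        1.48390786]))Traceback (most recent call last):
  File "ik.py", line 24, in <module>
    b=ik(T,C,n=12);print(az,g,T.round(3),C.as_euler('xyz').round(3),b[2].round(4),b[1].round(2))
  File "ik.py", line 8, in ik
    r=least_squares(f,q0,bounds=(lo+.03,hi-.03))
    return func(*args, **kwargs)
    raise ValueError("Initial guess is outside of provided bounds")
ValueError: Initial guess is outside of provided bounds
```

```bash
sed -i 's/rng.uniform(lo,hi)/rng.uniform(lo+.05,hi-.05)/' ik.py; python3 ik.py
cat > sim.py <<'E'
from ik import *
def tiltinfo(C):
    z=C.as_matrix()[:,2];return np.degrees(np.arccos(-z[2])).round(1),np.degrees(np.arctan2(z[1],z[0])).round(0)
def run(q,rows,w=3):
    q=np.array(q,float)
    for d,y in rows:
        x,C=fk(q,p,s);X=x+np.array(d)/1000;R=rz(y)*C
        f=lambda k:np.r_[(fk(k,p,s)[0]-X)*w,(fk(k,p,s)[1].inv()*R).as_rotvec(),1e-2*(k-q)]
        q=least_squares(f,np.clip(q,lo+1e-4,hi-1e-4),bounds=(lo,hi)).x
    return q
def show(q):
    x,C=fk(q,p,s);print(x.round(3),tiltinfo(C),C.as_euler('xyz').round(2),np.round(q,2))
if __name__=='__main__':
    q=[-.50969,.62607,.00546,1.36202,-.00352,1.15278,.91316]
    for w in(1,3,10):
        a=run(q,[([0,0,40],0)]+[([0,0,45],0)]*8,w);show(a);a=run(a,[([0,0,30],0)]*3,w);show(a)
        a=run(a,[([0,0,40],0)]*8,w);show(a)
E
python3 sim.py
```

```text
-78 -1 [ 0.564 -0.221  0.166] [-2.356  0.    -2.932] 0.0 [ 0.11  0.6  -0.24  1.99  1.32  0.94  0.67]
-78 1 [ 0.564 -0.221  0.166] [2.356 0.    0.209] 0.0 [-0.25  0.6   0.25  1.99  1.12  0.7  -2.35]
102 -1 [ 0.446 -0.251  0.166] [-2.356  0.     0.209] 0.0 [ 0.82  0.79 -0.24  1.57 -0.29  1.45 -0.64]
102 1 [ 0.446 -0.251  0.166] [ 2.356 -0.    -2.932] 0.0 [ 1.35  1.34 -1.47  1.57  0.56  1.57  1.63]
[0.613 0.273 0.61 ] (np.float64(1.2), np.float64(24.0)) [3.13 0.02 2.99] [-0.51  0.54  0.    0.65 -0.    1.93  0.91]
[0.585 0.261 0.641] (np.float64(2.9), np.float64(24.0)) [3.11 0.04 2.99] [-0.51  0.46 -0.    0.7   0.    1.93  0.91]
[0.508 0.226 0.722] (np.float64(9.1), np.float64(24.0)) [3.06 0.13 2.98] [-0.51  0.26 -0.    0.79 -0.    1.93  0.91]
[0.626 0.279 0.633] (np.float64(4.9), np.float64(24.0)) [3.09 0.07 2.99] [-0.51  0.55 -0.    0.58 -0.    1.93  0.91]
[0.612 0.273 0.696] (np.float64(11.5), np.float64(24.0)) [3.03 0.17 2.98] [-0.51  0.49 -0.    0.52  0.    1.93  0.91]
[0.564 0.251 0.899] (np.float64(36.1), np.float64(24.0)) [2.77 0.52 2.89] [-0.51  0.4  -0.    0.18  0.    1.93  0.91]
[0.636 0.283 0.649] (np.float64(7.7), np.float64(24.0)) [3.07 0.11 2.98] [-0.51  0.56 -0.    0.52  0.    1.93  0.91]
[0.633 0.282 0.735] (np.float64(18.2), np.float64(24.0)) [2.97 0.27 2.96] [-0.51  0.53 -0.    0.36 -0.    1.93  0.91]
[0.621 0.277 1.032] (np.float64(64.8), np.float64(24.0)) [2.28 0.86 2.57] [-0.51  0.37 -0.    0.17  0.    1.47  0.91]
```

The model fits, and the regrasp plan holds: put the plate back end-for-end, turn half a turn, grip again, then tilt with the label facing outward. First I'll turn half a turn and cancel the present 4.7° at the limit.

>>> {"name": "arm_command", "arguments": {"commands": [[[0,0,12],-0.149,1],[[0,0,12],-0.149,1],[[0,0,12],-0.149,1],[[0,0,12],-0.149,1],[[0,0,12],-0.149,1],[[0,0,12],-0.149,1],[[0,0,0],-0.149,1],[[0,0,0],-0.149,1],[[0,0,0],-0.149,1],[[0,0,0],-0.149,1],[[0,0,0],-0.149,1],[[0,0,0],-0.149,1],[[0,0,0],-0.149,1],[[0,0,0],-0.149,1],[[0,0,0],-0.149,1],[[0,0,0],-0.149,1],[[0,0,0],-0.149,1],[[0,0,0],-0.149,1],[[0,0,20],-0.149,1],[[0,0,20],-0.149,1]]}}

```text
clock: 8.05
position: [0.5999, 0.2659, 0.5535]
tool_rot: [3.089, 0.09, 0.179]
force: [0.4, 0.4, -3.0]
grip_width: 0.007
finger_force: 59.3
```

```bash
cat > st.py <<'E'
from h import *
from sim import *
o=bot.observe();C=Ro.from_euler('xyz',o['tool_rot']);print(o['clock'],o['position'].round(4) if hasattr(o['position'],'round') else o['position'],np.round(o['tool_rot'],3),'tilt,az',tiltinfo(C),'q',np.round(o['qpos'],2),o['grip_width'],np.round(o['force'],1))
E
python3 st.py
```

```text
8.05 [0.5999 0.2659 0.5535] [3.089 0.09  0.179] tilt,az (np.float64(6.0), np.float64(-139.0)) q [-0.72  0.59  0.51  0.77 -0.25  1.93 -1.74] 0.006999127312835275 [ 0.4  0.4 -3. ]
```

>>> {"name": "arm_command", "arguments": {"commands": [[[0,0,0],-0.149,1],[[0,0,25],-0.149,1],[[0,0,30],-0.035,1],[[0,0,30],0,1],[[0,0,0],0,1]]}}

```text
clock: 8.55
position: [0.5797, 0.2559, 0.5971]
tool_rot: [3.123, 0.037, -0.131]
force: [0.4, 0.2, -0.9]
grip_width: 0.0064
finger_force: 59.3
```

```bash
python3 st.py
```

```text
8.55 [0.5797 0.2559 0.5971] [ 3.123  0.037 -0.131] tilt,az (np.float64(2.4), np.float64(-161.0)) q [-0.64  0.49  0.3   0.77 -0.15  1.93 -2.12] 0.0063709545344344115 [ 0.4  0.2 -0.9]
```

>>> {"name": "arm_command", "arguments": {"commands": [[[0,0,32],-0.01,1],[[0,0,32],-0.01,1],[[0,4,-30],0,1],[[0,4,-45],0,1],[[0,4,-45],0,1],[[0,4,-45],0,1],[[0,4,-45],0,1],[[0,4,-45],0,1],[[0,4,-45],0,1],[[0,4,-45],0,1],[[0,4,-45],0,1],[[0,4,-30],0,1],[[0,0,0],0,1]]}}

```text
clock: 9.85
position: [0.5634, 0.2902, 0.1996]
tool_rot: [3.139, 0.011, -0.15]
force: [-0.8, 0.1, -0.3]
grip_width: 0.0067
finger_force: 59.2
```

```bash
python3 st.py
```

```text
9.85 [0.5634 0.2902 0.1996] [ 3.139  0.011 -0.15 ] tilt,az (np.float64(0.6), np.float64(-175.0)) q [-0.72  0.59  0.24  1.61 -0.16  0.98 -2.15] 0.006666393617190317 [-0.8  0.1 -0.3]
```

>>> {"name": "arm_command", "arguments": {"commands": [[[-1,7,-35],-0.003,1],[[0,0,-40],0,1],[[0,0,-35],0,1],[[0,0,-15],0,1],[[0,0,0],0,1]]}}

```text
clock: 10.35
position: [0.5645, 0.2973, 0.0777]
tool_rot: [-3.141, 0.007, -0.154]
force: [0.3, 0.3, -0.7]
grip_width: 0.0072
finger_force: 59.3
```

```bash
python3 st.py; python3 - <<'E'
from h import *
f=save('wrist','w4');im=f['image'];cv2.imwrite('pics/w4c.png',cv2.resize(im[80:400,120:520,::-1],(750,600)))
E
```

```text
10.35 [0.5645 0.2973 0.0777] [-3.141  0.007 -0.154] tilt,az (np.float64(0.4), np.float64(166.0)) q [-0.7   0.74  0.2   1.68 -0.2   0.75 -2.13] 0.007151687336534066 [ 0.3  0.3 -0.7]
```

View pics/w4c.png

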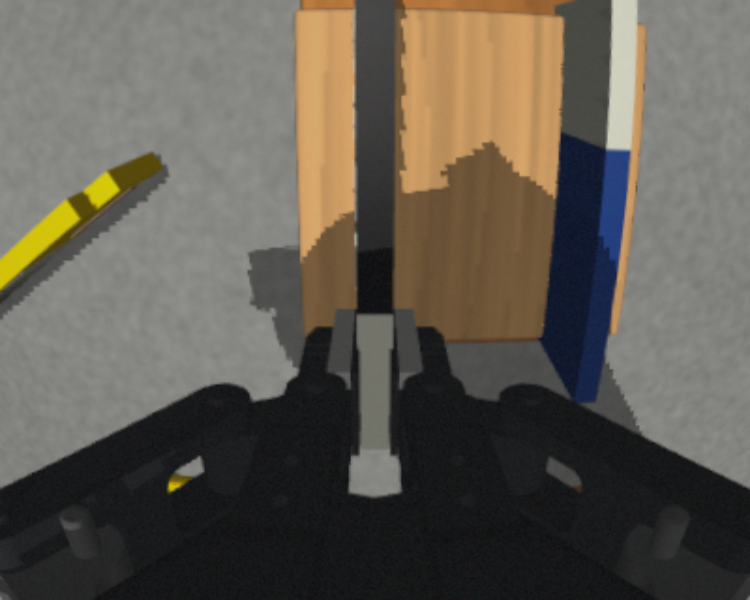

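The plate (crop u≈375) is over the left slot, and the pads sit on the pale part only. Lowering into the slot.

>>> {"name": "arm_command", "arguments": {"commands": [[[0,0,-15],0,1],[[0,0,-12],0,1],[[0,0,-8],0,1],[[0,0,-4],0,1],[[0,0,0],0,1]]}}

```text
clock: 10.9
position: [0.5643, 0.2973, 0.0379]
tool_rot: [-3.141, 0.006, -0.154]
force: [-0.3, -0.4, -1.5]
grip_width: 0.0068
finger_force: 59.4
```

In the slot with no contact force. I'll release, rise and turn half a turn.

>>> {"name": "arm_command", "arguments": {"commands": [[[0,0,0],0,0],[[0,0,0],0,0],[[0,0,15],0,0],[[0,0,20],0,0],[[0,0,20],0.149,0],[[0,0,5],0.149,0],[[0,0,0],0.149,0],[[0,0,0],0.149,0],[[0,0,0],0.149,0],[[0,0,0],0.149,0],[[0,0,0],0.149,0],[[0,0,0],0.149,0],[[0,0,0],0.149,0],[[0,0,0],0.149,0],[[0,0,0],0.149,0],[[0,0,0],0.149,0],[[0,0,0],0.149,0],[[0,0,0],0.149,0],[[0,0,0],0.149,0],[[0,0,0],0.149,0]]}}

```text
clock: 12.9
position: [0.5651, 0.2971, 0.0999]
tool_rot: [-3.141, 0.007, 2.235]
force: [0.8, -0.0, 0.3]
grip_width: 0.0428
finger_force: 0.0
```

>>> {"name": "arm_command", "arguments": {"commands": [[[0,0,0],0.149,0],[[0,0,0],0.149,0],[[0,0,0],0.149,0],[[0,0,0],0.149,0],[[0,0,0],0.149,0],[[0,0,0],0,0]]}}

```text
clock: 13.5
position: [0.5652, 0.2968, 0.0995]
tool_rot: [-3.14, 0.007, 2.976]
force: [-0.9, -1.3, -0.1]
grip_width: 0.0427
finger_force: 0.0
```

```bash
python3 st.py; python3 - <<'E'
from h import *
f=save('wrist','w5');im=f['image'];cv2.imwrite('pics/w5c.png',cv2.resize(im[80:400,120:520,::-1],(750,600)))
E
```

```text
13.5 [0.5652 0.2968 0.0995] [-3.14   0.007  2.976] tilt,az (np.float64(0.4), np.float64(-25.0)) q [-0.19  0.76 -0.6   1.65  0.53  0.9   0.4 ] 0.0427050771012722 [-0.9 -1.3 -0.1]
```

View pics/w5c.png

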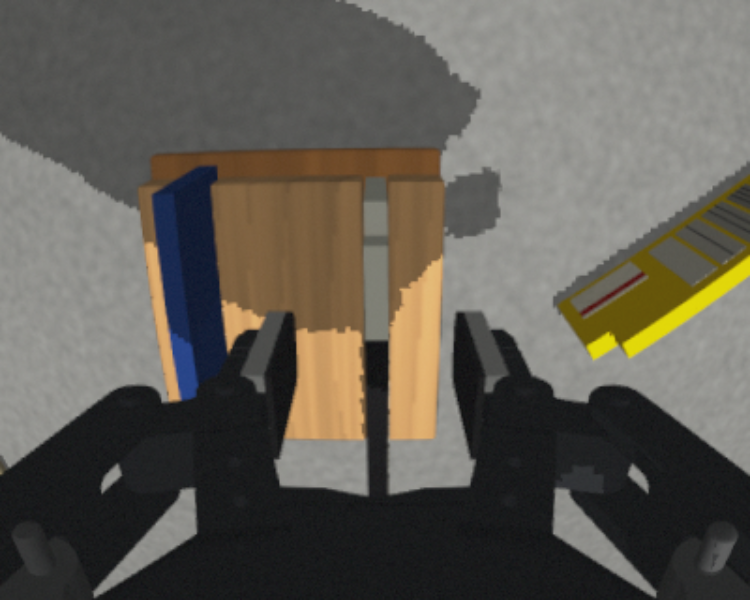

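The plate stands upright in its slot, reversed, with its pale end towards the robot (crop rows 175–340, u≈375). I'll check the grip point by projection.

```bash
python3 - <<'E'
from h import *
f=load('w5')
for P in((.5833,.2943,.063),(.5645,.2973,.063),(.5497,.2996,.063)): 
    u=proj(f,P,True); print(u,(u[0]-120)*1.875,(u[1]-80)*1.875)
print(onz(f,120+375/1.875,80+340/1.875,.063,True),onz(f,120+375/1.875,80+240/1.875,.063,True))
E
```

```text
[320.71104771 259.78466991] 376.33321444946 337.0962560783618
[320.55055888 232.32238849] 376.0322978946644 285.6044784222793
[320.31092138 209.24407739] 375.5829775829117 242.33264511247762
[0.58433199 0.2936664  0.063     ] [0.54889392 0.29954352 0.063     ]
```

The projection matches within 1 mm, so I'll grip again half a turn round.

>>> {"name": "arm_command", "arguments": {"commands": [[[-1,0,-20],0.012,0],[[0,0,-22],0,0],[[0,0,-16],0,0],[[0,0,-5],0,0],[[0,0,0],0,0.6],[[0,0,0],0,1],[[0,0,0],0,1],[[0,0,0],0,1],[[0,0,0],0,1]]}}

```text
clock: 14.45
position: [0.564, 0.2978, 0.0365]
tool_rot: [-3.141, 0.007, 2.986]
force: [-0.9, -0.4, 6.8]
grip_width: 0.0068
finger_force: 59.5
```

```bash
python3 st.py; cat > plan.py <<'E'
from sim import *
import sys
from workcell import bot
q=np.array(bot.observe()['qpos']);w=1.7
q=run(q,[([0,0,45],0)]*2,w);show(q)
q=run(q,[([8,-30,40],-.149)]*9+[([8,-30,40],-.05)],w);show(q)
for i in range(5):
    q=run(q,[([0,0,45],0)]*3,w);show(q)
    C=fk(q,p,s)[1].as_matrix();print('label n',C[:,1].round(2))
np.save('q.npy',q)
E
python3 plan.py
```

```text
14.45 [0.564  0.2978 0.0365] [-3.141  0.007  2.986] tilt,az (np.float64(0.4), np.float64(-15.0)) q [-0.22  0.84 -0.56  1.67  0.59  0.8   0.36] 0.006768231867599631 [-0.9 -0.4  6.8]
[0.565 0.302 0.141] (np.float64(0.4), np.float64(-20.0)) [-3.14  0.01  2.99] [-0.18  0.73 -0.63  1.63  0.51  0.94  0.43]
[0.645 0.002 0.541] (np.float64(0.4), np.float64(-98.0)) [-3.14  0.01  1.6 ] [ 0.11  0.46 -0.38  0.98  0.17  1.74 -0.18]
[0.629 0.002 0.643] (np.float64(2.5), np.float64(-9.0)) [3.1  0.01 1.6 ] [-0.1   0.44  0.01  0.73  0.    1.93 -0.06]
label n [1.   0.02 0.04]
[0.599 0.002 0.702] (np.float64(8.3), np.float64(-3.0)) [3.   0.01 1.59] [-0.1   0.35  0.02  0.71  0.    1.93 -0.06]
label n [0.99 0.03 0.14]
[0.573 0.001 0.757] (np.float64(14.2), np.float64(-2.0)) [2.89 0.01 1.59] [-0.11  0.29  0.02  0.68  0.    1.93 -0.06]
label n [0.97 0.03 0.25]
[0.552 0.001 0.808] (np.float64(20.2), np.float64(-1.0)) [2.79 0.02 1.59] [-0.11  0.24  0.03  0.62  0.    1.93 -0.06]
label n [0.94 0.03 0.35]
[0.533 0.    0.857] (np.float64(26.2), np.float64(-1.0)) [2.68 0.02 1.59] [-0.11  0.2   0.03  0.55  0.    1.93 -0.06]
label n [0.9  0.03 0.44]
```

>>> {"name": "arm_command", "arguments": {"commands": [[[0,0,10],0,1],[[0,0,30],0,1],[[0,0,40],0,1],[[6,-22,40],-0.05,1],[[8,-30,40],-0.14,1],[[8,-30,40],-0.149,1],[[8,-30,40],-0.149,1],[[8,-30,40],-0.149,1],[[8,-30,40],-0.149,1],[[8,-30,40],-0.149,1],[[8,-30,40],-0.149,1],[[8,-30,40],-0.149,1],[[8,-30,40],-0.149,1],[[5,-20,30],-0.149,1],[[0,0,10],0,1]]}}

```text
clock: 15.95
position: [0.6456, -0.014, 0.5547]
tool_rot: [3.139, 0.006, 1.446]
force: [0.9, 0.4, -2.6]
grip_width: 0.0072
finger_force: 58.7
```

```bash
python3 st.py; python3 - <<'E'
from sim import *
from workcell import bot
q0=np.array(bot.observe()['qpos'])
C=fk(q0,p,s)[1].as_matrix();print('label',C[:,1].round(3))
for d in([0,0,45],[30,0,35],[-20,0,42],[45,0,0]):
    q=run(q0,[(d,0)]*12,1.7);print(d);show(q)
E
```

```text
15.95 [ 0.6456 -0.014   0.5547] [3.139 0.006 1.446] tilt,az (np.float64(0.4), np.float64(-74.0)) q [ 0.08  0.46 -0.3   0.9   0.14  1.79 -0.28] 0.00715252258886568 [ 0.9  0.4 -2.6]
label [ 0.992 -0.124  0.002]
[0, 0, 45]
[ 0.549 -0.01   0.817] (np.float64(21.3), np.float64(-2.0)) [ 2.77 -0.03  1.45] [-0.09  0.23  0.02  0.61  0.    1.93 -0.19]
[30, 0, 35]
[ 0.777 -0.009  0.699] (np.float64(21.8), np.float64(-2.0)) [ 2.76 -0.03  1.45] [-0.08  0.7   0.01  0.17  0.    1.89 -0.2 ]
[-20, 0, 42]
[ 0.38  -0.011  0.809] (np.float64(18.7), np.float64(-2.0)) [ 2.82 -0.03  1.45] [-0.03 -0.09 -0.03  0.98  0.    1.93 -0.18]
[45, 0, 0]
[ 0.938 -0.009  0.411] (np.float64(15.1), np.float64(-2.0)) [ 2.88 -0.02  1.45] [-0.08  1.06  0.01  0.17 -0.    1.65 -0.2 ]
```

The label now faces outward to within about 5°. I'll trim the yaw and push up against the limit to build tilt.

>>> {"name": "arm_command", "arguments": {"commands": [[[0,0,40],0.09,1],[[0,0,45],0,1],[[0,0,45],0,1],[[0,0,45],0,1],[[0,0,45],0,1],[[0,0,45],0,1],[[0,0,45],0,1],[[0,0,45],0,1]]}}

```text
clock: 16.75
position: [0.597, -0.0134, 0.694]
tool_rot: [3.012, 0.005, 1.542]
force: [-0.2, 0.1, -1.2]
grip_width: 0.0069
finger_force: 58.9
```

```bash
cat >> st.py <<'E'
M=C.as_matrix();n=M[:,1];ox=np.cross(n,-M[:,2])*-1
print('label n',n.round(3),'slope',np.degrees(np.arccos(n[2])).round(1),'az',np.degrees(np.arctan2(n[1],n[0])).round(1),'tool x',M[:,0].round(3))
E
python3 st.py
```

```text
16.75 [ 0.597  -0.0134  0.694 ] [3.012 0.005 1.542] tilt,az (np.float64(7.4), np.float64(-4.0)) q [-0.29  0.36  0.4   0.74 -0.15  1.93 -0.01] 0.006868037142542815 [-0.2  0.1 -1.2]
label n [ 0.991 -0.028  0.129] slope 82.6 az -1.6 tool x [ 0.029  1.    -0.005]
```

>>> {"name": "arm_command", "arguments": {"commands": [[[0,0,50],0,1],[[0,0,50],0,1],[[0,0,50],0,1],[[0,0,50],0,1],[[0,0,50],0,1],[[0,0,50],0,1],[[0,0,50],0,1],[[0,0,50],0,1],[[0,0,50],0,1],[[0,0,50],0,1],[[0,0,50],0,1],[[0,0,50],0,1]]}}

```text
clock: 17.95
position: [0.5168, -0.0135, 0.9126]
tool_rot: [2.558, 0.003, 1.542]
force: [-0.1, 0.0, -0.4]
grip_width: 0.0068
finger_force: 58.9
```

```bash
python3 st.py
```

```text
17.95 [ 0.5168 -0.0135  0.9126] [2.558 0.003 1.542] tilt,az (np.float64(33.4), np.float64(-2.0)) q [-0.53  0.19  0.71  0.47 -0.2   1.93 -0.01] 0.006831822212639814 [-0.1  0.  -0.4]
label n [ 0.834 -0.022  0.551] slope 56.6 az -1.5 tool x [ 0.029  1.    -0.003]
```

>>> {"name": "arm_command", "arguments": {"commands": [[[0,0,50],0,1],[[0,0,50],0,1],[[0,0,50],0,1],[[0,0,50],0,1],[[0,0,50],0,1],[[0,0,0],0,1]]}}

```text
clock: 18.55
position: [0.4909, -0.0142, 0.9917]
tool_rot: [2.371, 0.002, 1.542]
force: [-0.0, -0.5, -0.6]
grip_width: 0.0068
finger_force: 59.0
```

```bash
python3 st.py; cat > path.py <<'E'
from sim import *
from workcell import bot
o=bot.observe();q=np.array(o['qpos']);show(q)
x0=np.array(o['position']);T=np.array([.564,-.221,.166])
# yaw & move
for name,rows in (('A',[([0,0,-45],0)]*8+[([8,-14,-30],-.149)]*9+[([0,-8,-10],0)]*6),):
    pass
q=run(q,[([6,0,-45],0)]*9,1.7);show(q)
q=run(q,[([0,-12,-10],-.149)]*9,1.7);show(q)
x,C=fk(q,p,s);d=(T+[0,0,.06]-x)*1000;n=int(np.ceil(np.linalg.norm(d)/40));q=run(q,[(d/n,0)]*n,1.7);show(q)
E
python3 path.py
```

```text
18.55 [ 0.4909 -0.0142  0.9917] [2.371e+00 2.000e-03 1.542e+00] tilt,az (np.float64(44.1), np.float64(-2.0)) q [-0.51  0.18  0.8   0.29 -0.29  1.93 -0.01] 0.006812325663967486 [-0.  -0.5 -0.6]
label n [ 0.717 -0.019  0.696] slope 45.9 az -1.5 tool x [ 0.029  1.    -0.002]
[ 0.477 -0.001  0.989] (np.float64(44.1), np.float64(-7.0)) [2.37 0.06 1.52] [-0.51  0.18  0.8   0.29 -0.29  1.93 -0.01]
[ 0.532 -0.001  0.584] (np.float64(44.1), np.float64(-7.0)) [2.37 0.06 1.52] [-0.75 -0.23  0.44  1.81  0.42  0.83 -0.47]
[ 0.532 -0.109  0.494] (np.float64(44.1), np.float64(-84.0)) [2.37 0.06 0.18] [-0.58  0.21  0.36  1.62  0.71  1.4  -1.75]
[ 0.564 -0.221  0.226] (np.float64(44.1), np.float64(-84.0)) [2.37 0.06 0.18] [-0.39  0.54  0.44  1.9   0.82  0.77 -2.01]
```

Slope is 45.9° and the long edge is level. Now for a better shaft axis from the first top picture (dark collars and bright journal).

```bash
python3 - <<'E'
from h import *
f=load('top1');im=f['image'].astype(int)
sub=im[165:285,385:445]
for v in range(170,286,6):
    r=im[v,395:440];print(v,' '.join(f'{a.mean():.0f}{"g" if a[1]-a[0]>12 else ""}' for a in r))
E
```

```text
170 15 24 32 44g 53g 61g 66g 70g 89g 103g 121g 117g 101g 85g 74g 73g 67g 55g 77g 92g 93 108 105 109 112 105 103 107 113 114 110 114 111 110 109 108 106 111 112 109 108 110 109 109 109
176 17 19 21 34 46g 56g 60g 68g 71g 83g 101g 120g 121g 101g 87g 75g 71g 67g 58g 67g 80g 94 109 109 108 107 110 108 113 113 109 108 112 111 115 109 111 111 113 112 112 114 111 109 111
182 81g 17 20 24 28 30 31 28 38 75 111 99 121 145 117 140 167 148 110 93g 84 89 108 111 114 116 109 111 109 109 111 115 113 110 111 112 113 113 113 114 110 112 111 109 115
188 137 102g 102g 109g 79g 35 41g 41 40g 33 48 54 42 65 67 54 40 84 140 134 92g 78g 88 108 109 110 108 107 109 110 113 112 108 115 111 111 112 112 106 109 110 107 107 111 115
194 164 136 101g 105g 80g 37 38 40 45g 35 26 38 44 55 60 67 55 44 55 122 130 93g 89g 94 110 110 108 106 107 109 109 111 107 111 112 111 112 112 111 113 113 110 111 111 110
200 164 161 142 111g 104g 80g 38 37 43 37 30 34 43 47 50 57 68 67 62 55 49 46 39 64g 101 110 105 105 108 110 116 114 115 109 107 105 106 112 111 114 114 109 105 103 105
206 165 164 162 135 73 38g 42g 41g 31 22 23 3
[... 1642 characters left out ...]
1 106
266 108 115 88 36 19 45g 90g 103g 68g 109 165 156 153 155 149 120 95g 99g 76g 36g 36 39g 42 35 30 39 47 53 62 63 52 40 52 119 130 88g 83g 93 108 108 103 99 105 107 106
272 100 103 110 119 90 21 42g 86g 98g 89g 102 144 157 154 156 157 131 96g 98g 101g 79g 38g 42 38g 31 28 59 97 118 149 153 129 91 56g 69g 76g 85g 96g 97g 107 115 113 112 111 109
278 108 113 115 79 72g 91g 36 35 81g 77g 27 14 67g 102g 102g 100g 101g 103g 72g 16 18 18 23 38 44g 54g 61g 69g 73g 88g 100g 108g 102g 95g 84g 77g 75g 66g 56g 75g 97g 104 111 115 115
284 49 35 6 5 27 21 48 110 137 123 107 74 30 30 76g 97g 94g 95g 102g 72g 22 15 15 22 38 46g 51g 60g 68g 72g 84g 93g 105g 99g 93g 81g 77g 74g 68g 56g 64g 79g 96 110 107
```

```bash
python3 - <<'E'
from h import *
f=load('top1');g=load('scene1')
v=np.array([200,206,212,218,224,230,236,248,254.]);u=395+np.array([15.2,16.6,17.95,19.25,20.15,21.5,22.35,24.75,26.2])
c=np.polyfit(v,u,1);a=onz(f,np.polyval(c,200),200,.11);b=onz(f,np.polyval(c,254),254,.11);d=a-b
print('az',np.degrees(np.arctan2(d[1],d[0])));J=onz(f,np.polyval(c,227.3),227.3,.11);print(J)
d/=np.linalg.norm(d)
for k in(-.085,-.04,0,.04,.085): print(k,proj(g,J+k*d).round(1))
im=g['image'].astype(int)
P=[proj(g,J+k*d) for k in np.arange(-.13,.131,.005)]
print([int(im[int(round(y)),int(round(x))].mean()) for x,y in P])
# cross profile at the journal
c0=proj(g,J);t=proj(g,J+.03*d)-c0;t/=np.hypot(*t);n=np.array([-t[1],t[0]])
print(n,[int(im[int(round(c0[1]+k*n[1])),int(round(c0[0]+k*n[0]))].mean()) for k in range(-16,17)])
E
```

```text
az 10.218179223288534
[ 0.50467492 -0.2360183   0.11      ]
-0.085 [176.2 199.9]
-0.04 [186.2 210.3]
0 [195.4 219.9]
0.04 [205.  229.8]
0.085 [216.1 241.4]
[129, 74, 68, 67, 69, 67, 66, 68, 65, 65, 65, 67, 67, 68, 63, 104, 157, 166, 165, 168, 162, 166, 166, 164, 166, 167, 164, 164, 167, 165, 168, 146, 75, 69, 67, 66, 64, 69, 69, 68, 63, 37, 59, 66, 68, 66, 69, 68, 68, 47, 103, 135, 150]
[-0.72120742  0.69271918] [128, 128, 128, 133, 121, 111, 100, 93, 99, 126, 138, 146, 155, 157, 163, 164, 164, 165, 159, 151, 144, 139, 118, 88, 88, 53, 43, 46, 46, 41, 63, 63, 133]
```

```bash
python3 - <<'E'
from h import *
f=load('top1');g=load('scene1')
print([float(x[k]) for x in(f,g) for k in('cx','cy')])
print(proj(g,[.6185,.2887,.063]),'seen ~393,176'); print(proj(g,[.6185-.083,.2887+.013,.063]),'black end seen ~378,157')
print(proj(f,[.6185,.2887,.063]))
# robot base centre / table corner check with bushing: top (323.5,203), scene (309,216)
print(tri(ray(f,323.5,203),ray(g,309,216.5)))
print(tri(ray(f,240,144),ray(g,434,219)),'pink')
# journal ends triangulated
for a,b in(((412.8,214.2),(200.5,224.)),):pass
J=np.array([.50467,-.23602,.11]);d=np.array([np.cos(.1783),np.sin(.1783),0])
s0=proj(g,J+d*-.014);print('scene journal',s0,tri(ray(f,415.9,227.3),ray(g,*s0)))
E
```

```text
[316.02444928166784, 199.53082477581052, 315.4537240643002, 199.6453169313916]
[393.05332697 176.23675411] seen ~393,176
[378.28395377 156.27844386] black end seen ~378,157
[242.65237738 190.16835937]
[0.58316672 0.03648421 0.01897125]
[0.7729319  0.30725422 0.02700226] pink
scene journal [192.17207025 216.50641318] [ 0.50274905 -0.23672712  0.12115292]
```

The 14 mm offset in the scene view is just the journal's surface parallax, so the journal is at (0.505, −0.236) and the shaft azimuth is ≈10.2°. Next I'll compute the target and check the path.

```bash
cat > tgt.py <<'E'
from sim import *
from workcell import bot
def target(h=.06,slope=45.9):
    C,ox,n,oz=plate_tool(10.2-90,slope,1);J=np.array([.5045,-.236,.11])
    return J+[0,0,h]-.004*n+.0615*ox+.001*oz
if __name__=='__main__':
    T=target();o=bot.observe();print('T',T.round(4),'delta mm',((T-o['position'])*1000).round(1))
    q0=np.array(o['qpos'])
    for dx in(6,14):
        q=run(q0,[([dx,0,-45],0)]*10,1.7);show(q)
        q=run(q,[([0,-12,-10],-.149)]*9+[([0,-12,-10],-.026)],1.7);show(q)
        x,C=fk(q,p,s);d=(T+[0,0,.06]-x)*1000;n=int(np.ceil(np.linalg.norm(d)/40));q=run(q,[(d/n,0)]*n,1.7);show(q)
        q=run(q,[([0,0,-20],0)]*3,1.7);show(q)
E
python3 tgt.py
```

```text
T [ 0.5644 -0.2216  0.1679] delta mm [  73.4 -207.4 -823.7]
[ 0.538 -0.001  0.539] (np.float64(44.1), np.float64(-7.0)) [2.37 0.06 1.52] [-0.73 -0.21  0.46  1.9   0.44  0.72 -0.5 ]
[ 0.538 -0.121  0.439] (np.float64(44.1), np.float64(-85.0)) [2.37 0.06 0.15] [-0.57  0.26  0.39  1.69  0.7   1.3  -1.81]
[ 0.564 -0.222  0.228] (np.float64(44.1), np.float64(-85.0)) [2.37 0.06 0.15] [-0.4   0.55  0.45  1.88  0.79  0.79 -2.  ]
[ 0.564 -0.222  0.168] (np.float64(44.1), np.float64(-85.0)) [2.37 0.06 0.15] [-0.41  0.66  0.47  1.92  0.82  0.68 -2.1 ]
[ 0.618 -0.001  0.539] (np.float64(44.1), np.float64(-7.0)) [2.37 0.06 1.52] [-0.76 -0.03  0.6   1.76  0.24  0.66 -0.32]
[ 0.618 -0.121  0.439] (np.float64(44.1), np.float64(-85.0)) [2.37 0.06 0.15] [-0.72  0.47  0.73  1.49  0.49  1.23 -1.61]
[ 0.564 -0.222  0.228] (np.float64(44.1), np.float64(-85.0)) [2.37 0.06 0.15] [-0.6   0.63  0.76  1.88  0.55  0.68 -1.8 ]
[ 0.564 -0.222  0.168] (np.float64(44.1), np.float64(-85.0)) [2.37 0.06 0.15] [-0.59  0.74  0.75  1.92  0.54  0.57 -1.87]
```

The path is feasible with margins. I'll descend and turn over free bench, then approach.

>>> {"name": "arm_command", "arguments": {"commands": [[[10,0,-40],0,1],[[12,0,-45],0,1],[[12,0,-45],0,1],[[12,0,-45],0,1],[[12,0,-45],0,1],[[12,0,-45],0,1],[[12,0,-45],0,1],[[12,0,-45],0,1],[[8,0,-45],0,1],[[0,-12,-20],-0.149,1],[[0,-12,-20],-0.149,1],[[0,-12,-20],-0.149,1],[[0,-12,-20],-0.149,1],[[0,-12,-20],-0.149,1],[[0,-12,-10],-0.149,1],[[0,-12,-10],-0.149,1],[[0,-12,-10],-0.149,1],[[0,-12,-5],-0.149,1]]}}

```text
clock: 20.35
position: [0.5453, -0.1286, 0.5948]
tool_rot: [2.383, -0.047, 0.156]
force: [0.5, 0.6, -1.8]
grip_width: 0.0072
finger_force: 59.1
```

```bash
python3 st.py; python3 tgt.py|head -1
```

```text
20.35 [ 0.5453 -0.1286  0.5948] [ 2.383 -0.047  0.156] tilt,az (np.float64(43.5), np.float64(-78.0)) q [-0.68  0.16  0.46  1.46  0.69  1.56 -1.67] 0.007183441637236301 [ 0.5  0.6 -1.8]
label n [ 0.081 -0.722  0.687] slope 46.6 az -83.6 tool x [0.987 0.155 0.047]
T [ 0.5644 -0.2216  0.1679] delta mm [  19.1  -93.  -426.9]
```

>>> {"name": "arm_command", "arguments": {"commands": [[[0,0,0],0,1],[[2,-10,-30],0,1],[[2,-10,-40],0,1],[[2,-10,-40],0,1],[[2,-10,-40],0,1],[[2,-10,-40],0,1],[[2,-10,-40],0,1],[[2,-10,-40],0,1],[[2,-10,-40],0,1],[[2,-5,-25],0,1],[[0,0,0],0,1],[[0,0,0],0,1]]}}

```text
clock: 21.55
position: [0.5635, -0.2135, 0.2619]
tool_rot: [2.384, -0.049, 0.162]
force: [0.8, -0.5, -0.9]
grip_width: 0.007
finger_force: 59.0
```

```bash
python3 st.py; python3 tgt.py|head -1
```

```text
21.55 [ 0.5635 -0.2135  0.2619] [ 2.384 -0.049  0.162] tilt,az (np.float64(43.5), np.float64(-78.0)) q [-0.5   0.48  0.5   1.96  0.78  0.79 -2.07] 0.006964898490998853 [ 0.8 -0.5 -0.9]
label n [ 0.084 -0.723  0.686] slope 46.7 az -83.4 tool x [0.986 0.161 0.049]
T [ 0.5644 -0.2216  0.1679] delta mm [  0.9  -8.1 -94. ]
```

Settled: slope 46.7°, long side 2.8° off level and about 1° off in azimuth. I'll compute the patch centre from the actual orientation and look from the scene camera.

```bash
cat > pm.py <<'E'
from h import *
from kin import Ro
o=bot.observe();R=Ro.from_euler('xyz',o['tool_rot']).as_matrix()
P=np.array(o['position'])+R@[-.0615,.004,.001];print('patch',P.round(4),'move',((np.array([.5045,-.236,.17])-P)*1000).round(1))
E
python3 pm.py; python3 - <<'E'
from h import *
f=save('scene','s6');cv2.imwrite('pics/s6c.png',cv2.resize(f['image'][120:320,100:350,::-1],(750,600),interpolation=cv2.INTER_CUBIC))
E
```

```text
patch [ 0.5034 -0.227   0.2609] move [  1.1  -9.  -90.9]
```

View pics/s6c.png

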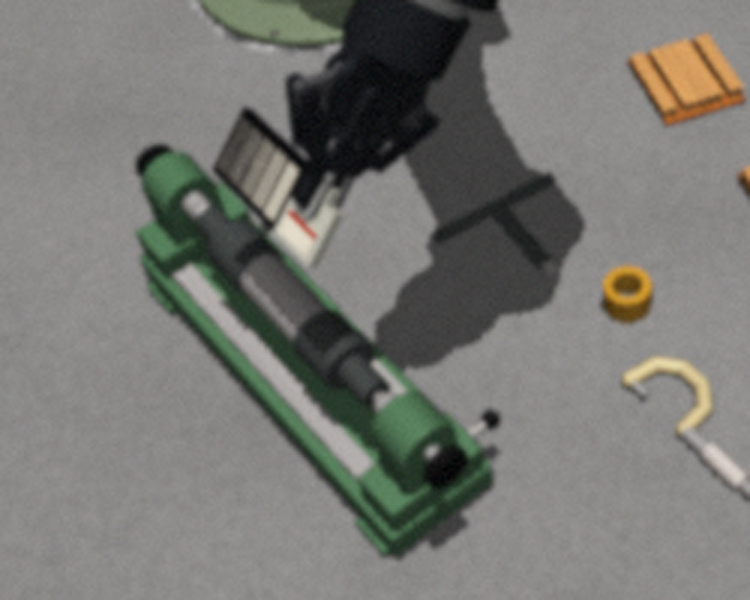

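The scene view shows the plate held by its pale end (label and red stripe at crop (305,225)). The label face with its patches is up and sloping towards the camera, above the shaft. Lowering slowly to the final place.

>>> {"name": "arm_command", "arguments": {"commands": [[[1,-5,-20],0.015,1],[[0,-4,-20],0,1],[[0,0,-20],0,1],[[0,0,-15],0,1],[[0,0,-8],0,1],[[0,0,-4],0,1],[[0,0,0],0,1],[[0,0,0],0,1],[[0,0,0],0,1]]}}

```text
clock: 22.5
position: [0.5647, -0.2229, 0.1749]
tool_rot: [2.385, -0.05, 0.175]
force: [0.1, 1.2, -2.1]
grip_width: 0.0071
finger_force: 59.1
```

```bash
python3 st.py; python3 pm.py; python3 - <<'E'
from h import *
f=save('scene','s7');a=cv2.resize(f['image'][140:300,130:290,::-1],(600,600),interpolation=cv2.INTER_CUBIC)
cv2.imwrite('pics/s7c.png',a)
E
```

```text
22.5 [ 0.5647 -0.2229  0.1749] [ 2.385 -0.05   0.175] tilt,az (np.float64(43.5), np.float64(-77.0)) q [-0.49  0.64  0.53  2.03  0.87  0.59 -2.24] 0.007091760708176879 [ 0.1  1.2 -2.1]
label n [ 0.093 -0.722  0.686] slope 46.7 az -82.7 tool x [0.983 0.174 0.05 ]
patch [ 0.5047 -0.2372  0.1738] move [-0.2  1.2 -3.8]
```

View pics/s7c.png

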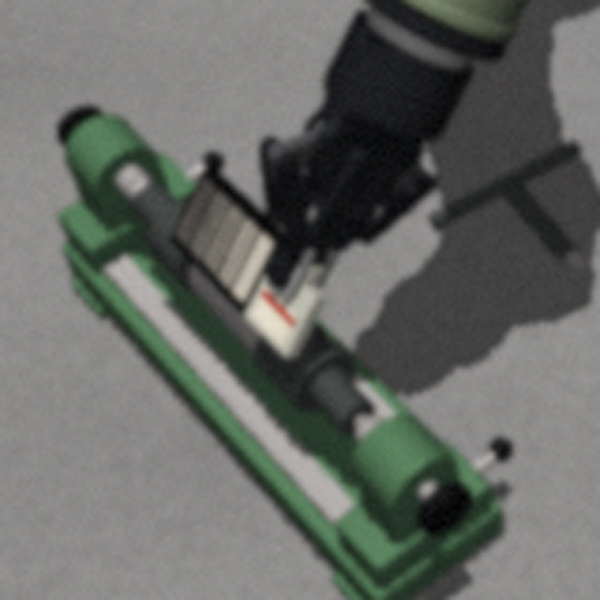

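The patches are over the bright journal, and nothing is touching (force ≈2 N, which is just the plate's weight). I'll lower by 6 mm, settle and hand in.

>>> {"name": "arm_command", "arguments": {"commands": [[[0,1,-3],0,1],[[0,0,-3],0,1],[[0,0,0],0,1],[[0,0,0],0,1],[[0,0,0],0,1],[[0,0,0],0,1]]}}

```text
clock: 23.15
position: [0.5644, -0.222, 0.1682]
tool_rot: [2.384, -0.049, 0.175]
force: [-0.0, -1.0, -2.2]
grip_width: 0.0068
finger_force: 59.1
```

```bash
python3 st.py; python3 pm.py; python3 -c "
from workcell import ticket
print(ticket.job_done())"
```

```text
23.15 [ 0.5644 -0.222   0.1682] [ 2.384 -0.049  0.175] tilt,az (np.float64(43.5), np.float64(-77.0)) q [-0.49  0.65  0.53  2.03  0.88  0.58 -2.25] 0.00681010367791846 [-0.  -1.  -2.2]
label n [ 0.093 -0.722  0.686] slope 46.7 az -82.6 tool x [0.984 0.174 0.049]
patch [ 0.5044 -0.2363  0.1672] move [0.1 0.3 2.8]
the job is handed in; nothing more can be done
None
```

Handed in at 23.2 s (no verdict returned): the comparator is held by its matt end, label up at about 47°, long side within 3° of the shaft, patches about 37 mm above the journal's top, nothing touching; to get the tilt I set it back in its slot once, end for end, and regripped it half a turn round.

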